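Find the rattling power module and hold it out

ROBOT

A 6-joint arm with a two-finger parallel gripper is mounted at the origin on the work surface. World frame = base frame: x ahead of the robot, y to its left, z up, the work surface at z = 0. Lengths are in m, angles in degrees, forces in N, time in s.
With the tool pointing down it reaches from about 0.35 to 0.875 m from the base axis. Payload 4.2 kg.
Tool frame: the origin (TCP) lies midway between the tips of the shut fingers; the grasp point (between the pads) lies 19 mm behind it; z points along the fingers, y is the direction in which the jaws open and shut (so a half turn about z gives the same grasp; the last joint's range is limited). The gripper opens to 87 mm and grips with 3 to 60 N. Pads are 19 mm wide; open, the fingers measure 117 mm over their backs; the gripper's body (75 mm by 190 mm) begins 51 mm behind the grasp point.
Start: joints at [-57.892, 22.042, 0.453, 0, -68.411, -14.817], TCP at [0.186, -0.597, 0.223] pointing down, gripper open.
Joint ranges: [-179.83, 179.83], [-69.29, 118.12], [-61.27, 80.66], [-181.25, 117.63], [-171.15, -9.14], [-177.46, 177.46]. Speed limits (degrees/s): [159.86, 159.86, 180, 180, 180, 180].

INTERFACE

Orientations are given as a 3x3 rotation matrix whose columns are the frame's x, y, z axes.
In Python, from station import r gives the robot as it stands.
- The arm moves only by the tool play_rows, never from a script. Its argument "commands" is a list that holds one entry, the list of rows, each a list of 7 numbers: the shift along the world's x, y, z in m, then the turn, a rotation vector about the world's x, y, z in rad, then the closure, from 0 (fully open) to 1 (shut). A call has 1 to 5 rows; each row is the pose to reach, as a shift and turn from the pose commanded when the call began; what a row does not reach only later rows make up. A row lasts 1/10 s, in which the tool goes at most 50 mm and 8.59 degrees, less where a joint would pass 70% of its speed; a pose out of reach is approached as far as the arm can. A call with a gripper value outside its range is refused whole. The fingers move at their own pace and stop on an object; the grip force is fixed at half the most. Time passes only in rows, so rows that repeat a pose let the fingers close. It gives the time, the measured TCP pose, the force and the opening at its end, in the units of the state.
- r.sense(): the state, without advancing time (a new reading comes with each control period).
- r.capture(name): name is "side" or "top"; returns a dict with "image" (480x640x3 uint8, red, green, blue), "range_z" (480x640 float32, m along the optical axis (not along the pixel's ray), 0 where there is no reading), "intrinsics" (3x3 intrinsics, pixels), "extrinsics" (4x4, takes a point from camera to world coordinates). Camera axes: x right, y up, looking along -z (the intrinsics and any distortion apply to the point x, -y, -z); pixel columns grow to the right and rows downward; lengths in m; the calibration is good to about 2 mm. A picture is of the moment at which its call begins.
- r.finish_job(): hands the job in, once; it reports no verdict.
The state is a dict: "time_s": time; "joints": joint angles; "joint_velocities": joint speeds; "effort": joint torques, N m; "tcp_pos": TCP position; "ee_rot": TCP orientation; "wrist_force": force on the tool from outside, world axes, zero at the start; "moment": the same for the moment, N m; "gripper_width": opening from 0.0 (shut) to 1.0 (fully open).
Only numpy, scipy, OpenCV 4.12 (cv2) and the standard library are available. Lean on these libraries where they do the work, as an engineer would, in place of code of your own. Each camera call takes 0.05 s, during which the arm holds its last target. There are 200 camera calls.

TASK

One of the three sealed power modules in the tray has a loose core inside. Going from left to right, lift each module clear of the tray and shake it briskly back and forth several times, putting it fully back into its own nest and letting go before you take the next; then hold the one that rattles out above the middle of the green hand-over pad, level and still, its centre about 15 cm above the bench, with the two sound ones home in their nests. Finish while still holding it, and leave the screwdriver, circuit board and bottle where they are.

Things in the scene. Friction and masses are not known exactly. Their poses are not given: they have to be found in the camera images.
- case_left_mid (a point): Centre (25 mm above the underside) of the sealed module that starts in the left nest, as the robot sees it (+y). All three look alike: finned aluminium case, black end frames, 124 mm long (x), 50 mm wide (y, flat sides to grip), 50 mm high (z; thin fins add 4 mm on top), green connector on the +x end, 0.6 to 0.7 kg.
- case_mid_mid (a point): Centre of the module that starts in the middle nest; same make and size. In one of the three, a different one each run, a round 0.35 kg core rolls freely up to 42 mm either way along the case: it knocks at the ends and, tipped end down by 10 degrees, goes to the low end, shifting the moment about the case's y axis by 0.1 N m or more, still there when levelled.
- case_right_mid (a point): Centre of the module that starts in the right nest (towards -y); same make and size. In the two sound modules the inside (also 0.35 kg) is potted solid and cannot shift.
- nest_left (a point): Centre of the floor of the left (+y side) nest of the black fixed tray; x runs along the nest. Tray 158 x 352 mm, 6 mm base; three nests side by side, 112 mm apart along its y. A nest is a pocket 130 x 56 mm with blue ribs 6 mm wide, 6 mm above this floor (12 mm above the bench). A seated module's centre is 25 mm above this point, connector to +x.
- nest_mid (a point): Centre of the floor of the middle nest of the black fixed tray; x runs along the nest. Same size as the left one.
- nest_right (a point): Centre of the floor of the right (-y side) nest of the black fixed tray; x runs along the nest. Same size as the left one.
- pad_top (a point): Centre of the top of the round green hand-over pad with a white ring, 100 mm across, 3 mm thick, fixed on the bench beyond the tray.
- screwdriver: Bystander: blue-handled screwdriver lying on the bench at the side; origin at its underside.
- board: Bystander: green circuit board, 150 x 110 mm, with an aluminium heat sink, 21 mm high; origin at the centre of its underside.
- cleaner: Bystander: white bottle, 44 mm across and 110 mm high, red cap; origin at the centre of its underside.
There are look-alikes about, which are no part of the job. Leave any purple look-alike of the part that bears case_right_mid alone.

How it is judged (in metres and radians):
On the way, in this order (a step that is already met when the one before it is completed fails the run):
1. the left case is up clear of the tray, at a turning point of the shake (height (world z) of case_left_mid above 0.09 m and linear speed of case_left below 0.06 m/s and angular speed of case_left below 0.4 rad/s).
2. the left case makes a brisk stroke, still lifted (height (world z) of case_left_mid above 0.09 m and (linear speed of case_left above 0.1 m/s or angular speed of case_left above 0.6 rad/s)).
3. the left case checks at the end of the stroke, still lifted (all of step 1).
4. the middle case is up clear of the tray, at a turning point of the shake, left back home in the nest and let go (height (world z) of case_mid_mid above 0.09 m and linear speed of case_mid below 0.06 m/s and angular speed of case_mid below 0.4 rad/s and z of case_left_mid in the frame of nest_left below 0.029 m and horizontal distance between case_left_mid and nest_left below 0.008 m and angle between case_left_mid's own z axis and vertical below 0.06 rad and contact force between case_left and the fingers below 0.1 N).
5. the middle case makes a brisk stroke, still lifted (height (world z) of case_mid_mid above 0.09 m and (linear speed of case_mid above 0.1 m/s or angular speed of case_mid above 0.6 rad/s) and z of case_left_mid in the frame of nest_left below 0.029 m and horizontal distance between case_left_mid and nest_left below 0.008 m and angle between case_left_mid's own z axis and vertical below 0.06 rad and contact force between case_left and the fingers below 0.1 N).
6. the middle case checks at the end of the stroke, still lifted (all of step 4).
7. the right case is up clear of the tray, at a turning point of the shake, left and middle back home in the nest and let go (height (world z) of case_right_mid above 0.09 m and linear speed of case_right below 0.06 m/s and angular speed of case_right below 0.4 rad/s and z of case_left_mid in the frame of nest_left below 0.029 m and horizontal distance between case_left_mid and nest_left below 0.008 m and angle between each of case_left_mid, case_mid_mid's own z axis and vertical below 0.06 rad and contact force between each of case_left, case_mid and the fingers below 0.1 N and z of case_mid_mid in the frame of nest_mid below 0.029 m and horizontal distance between case_mid_mid and nest_mid below 0.008 m).
8. the right case makes a brisk stroke, still lifted (height (world z) of case_right_mid above 0.09 m and (linear speed of case_right above 0.1 m/s or angular speed of case_right above 0.6 rad/s) and z of case_left_mid in the frame of nest_left below 0.029 m and horizontal distance between case_left_mid and nest_left below 0.008 m and angle between each of case_left_mid, case_mid_mid's own z axis and vertical below 0.06 rad and contact force between each of case_left, case_mid and the fingers below 0.1 N and z of case_mid_mid in the frame of nest_mid below 0.029 m and horizontal distance between case_mid_mid and nest_mid below 0.008 m).
9. the right case checks at the end of the stroke, still lifted (all of step 7).
At the end, for the whole second after the job is handed in: The rattling module is gripped within 50 mm of above the pad's centre, its centre 100 to 260 mm up, within 0.2 rad of level, still (0.03 m/s); the other two are in their own nests (8 mm of centre, 4 mm of seated height, 0.06 rad of level), not touched by the fingers (((distance between core and case_left_mid below 0.06 m and horizontal distance between case_left_mid and pad_top below 0.05 m and height (world z) of case_left_mid between 0.1 and 0.26 m and angle between case_left_mid's own z axis and vertical below 0.2 rad and linear speed of case_left below 0.03 m/s and contact force between case_left and the fingers above 1 N and (z of case_mid_mid in the frame of nest_mid below 0.029 m and horizontal distance between case_mid_mid and nest_mid below 0.008 m and angle between case_mid_mid's own z axis and vertical below 0.06 rad and contact force between case_mid and the fingers below 0.1 N) and (z of case_right_mid in the frame of nest_right below 0.029 m and horizontal distance between case_right_mid and nest_right below 0.008 m and angle between case_right_mid's own z axis and vertical below 0.06 rad and contact force between case_right and the fingers below 0.1 N)) or (distance between core and case_mid_mid below 0.06 m and horizontal distance between case_mid_mid and pad_top below 0.05 m and height (world z) of case_mid_mid between 0.1 and 0.26 m and angle between case_mid_mid's own z axis and vertical below 0.2 rad and linear speed of case_mid below 0.03 m/s and contact force between case_mid and the fingers above 1 N and (z of case_left_mid in the frame of nest_left below 0.029 m and horizontal distance between case_left_mid and nest_left below 0.008 m and angle between case_left_mid's own z axis and vertical below 0.06 rad and contact force between case_left and the fingers below 0.1 N) and (z of case_right_mid in the frame of nest_right below 0.029 m and horizontal distance between case_right_mid and nest_right below 0.008 m and angle between case_right_mid's own z axis and vertical below 0.06 rad and contact force between case_right and the fingers below 0.1 N)) or (distance between core and case_right_mid below 0.06 m and horizontal distance between case_right_mid and pad_top below 0.05 m and height (world z) of case_right_mid between 0.1 and 0.26 m and angle between case_right_mid's own z axis and vertical below 0.2 rad and linear speed of case_right below 0.03 m/s and contact force between case_right and the fingers above 1 N and (z of case_left_mid in the frame of nest_left below 0.029 m and horizontal distance between case_left_mid and nest_left below 0.008 m and angle between case_left_mid's own z axis and vertical below 0.06 rad and contact force between case_left and the fingers below 0.1 N) and (z of case_mid_mid in the frame of nest_mid below 0.029 m and horizontal distance between case_mid_mid and nest_mid below 0.008 m and angle between case_mid_mid's own z axis and vertical below 0.06 rad and contact force between case_mid and the fingers below 0.1 N)))); the arm keeps its last pose, push and grip.
It fails at once if the blue screwdriver is moved by more than 30 mm (distance of screwdriver from where it was at the start of the episode above 0.03 m).
It fails at once if the circuit board is moved by more than 30 mm (distance of board from where it was at the start of the episode above 0.03 m).
It fails at once if the cleaner bottle is moved by more than 30 mm (distance of cleaner from where it was at the start of the episode above 0.03 m).
It also fails if it takes over 72 s, if anything falls off the work surface, if the arm or the gripper's body presses on something with over 40 N, if the wrist force passes 120 N, or if a joint passes its speed limit or range.

## Working session

There is one attempt and no reset: what is moved stays moved. The work goes in short steps, Python scripts to look and compute and a tool call to move; the robot and the scene stay as the last step left them, time stands still between calls to the robot, and variables do not carry over. Pictures are saved under pics/ and viewed, about 8 in all and at most 12, crops included, and the job is handed in when it is done.

Besides the shell and the picture viewer there is one more tool, called after "Request:" in YAML: its name, and indented under it one key for each argument. play_rows: Moves the arm, as the interface text tells. Its arguments: {"type":"object","properties":{"commands":{"type":"array","items":{"type":"array","items":{"type":"array","items":{"type":"number"}}}}},"required":["commands"]}

```bash
ls; mkdir -p pics; cat > h.py <<'E'
import numpy as np, cv2
from station import r
def cap(n):
    c=r.capture(n); return c
def world(c):
    d=c["range_z"]; K=c["intrinsics"]; E=c["extrinsics"]
    v,u=np.mgrid[:480,:640]
    P=np.stack([(u-K[0,2])/K[0,0]*d,-(v-K[1,2])/K[1,1]*d,-d],-1)
    W=P@E[:3,:3].T+E[:3,3]; W[d<=0]=np.nan
    return W
def save(n,im): cv2.imwrite(f"pics/{n}.png",cv2.cvtColor(im,cv2.COLOR_RGB2BGR))
E
python3 - <<'E'
from h import *
s=r.sense(); print(s)
for n in("top","side"):
    c=cap(n); save(n+"0",c["image"]); np.savez(n+"0.npz",**c); print(n,c["intrinsics"].tolist(),c["extrinsics"].round(3).tolist())
E
```

```text
pics
{'time_s': 0.0, 'joints': array([-5.78913868e+01,  2.20901800e+01,  3.78501533e-01, -2.90534407e-02,
       -6.84111213e+01, -1.48152109e+01]), 'joint_velocities': array([ 0.03743324, -0.0574616 ,  0.0247645 ,  0.01913716, -0.02816274,
       -0.01647666]), 'effort': array([-1.70986350e-03, -3.90666211e+01,  1.87406176e+01,  4.21982691e+00,
        1.10756583e-02, -2.08424112e-04]), 'tcp_pos': array([ 0.18560951, -0.59616008,  0.22145684]), 'ee_rot': array([[-9.54850598e-01, -2.97085489e-01, -7.39788454e-04],
       [-2.97086396e-01,  9.54848367e-01,  2.06600931e-03],
       [ 9.26044093e-05,  2.19251132e-03, -9.99997592e-01]]), 'wrist_force': array([-0.28317471,  0.07177211,  0.17015273]), 'moment': array([-0.00774713, -0.01369314, -0.0127012 ]), 'gripper_width': 0.9978664087022576}
top [[447.47936001633883, 0.0, 314.3051719627891], [0.0, 447.47936001633883, 237.18826856298668], [0.0, 0.0, 1.0]] [[0.098, 0.975, -0.201, 0.33], [-0.995, 0.095, -0.02, -0.018], [-0.001, 0.202, 0.979, 1.007], [0.0, 0.0, 0.0, 1.0]]
side [[553.958255597994, 0.0, 323.5702199892561], [0.0, 553.958255597994, 237.68174469168304], [0.0, 0.0, 1.0]] [[0.717, 0.484, -0.501, -0.273], [-0.697, 0.49, -0.524, -0.801], [-0.008, 0.725, 0.688, 1.112], [0.0, 0.0, 0.0, 1.0]]
```

View pics/top0.png

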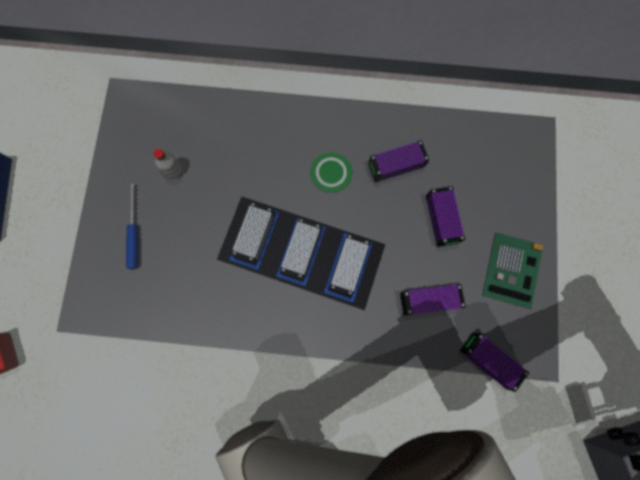

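View pics/side0.png

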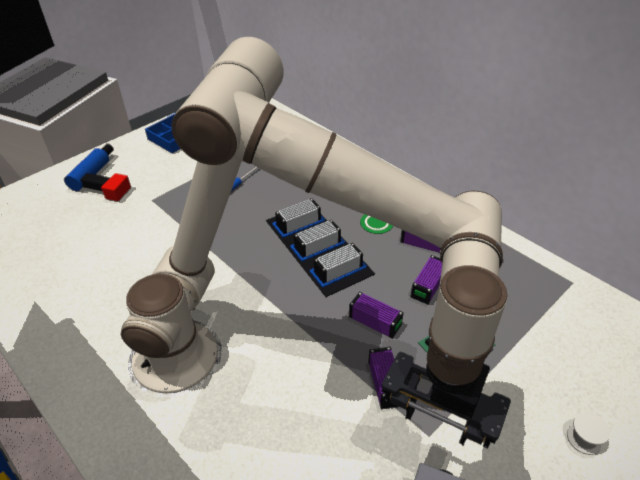

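The top view shows the candidates. Silver modules sit in the tray at (253,232) left, (301,249) middle and (349,265) right. The purple look-alikes are at (398,160), (445,215), (433,299) and (495,361). The pad is at (331,172). I choose the three silver ones in the black tray and measure them now.

```bash
python3 - <<'E'
from h import *
c=dict(np.load("top0.npz")); W=world(c); im=c["image"]
hsv=cv2.cvtColor(im,cv2.COLOR_RGB2HSV)
print("bench z",np.nanmedian(W[120:150,200:300,2]))
X=W[...,0];Y=W[...,1];Z=W[...,2]
roi=np.zeros((480,640),bool); roi[190:315,212:392]=1
hi=(roi&(Z>0.048)&(Z<0.085)).astype(np.uint8)
n,l,st,ce=cv2.connectedComponentsWithStats(hi)
for i in range(1,n):
    if st[i,4]<150: continue
    p=W[l==i]; (cx,cy),(a,b),t=cv2.minAreaRect((p[:,:2]*1000).astype(np.float32))
    print("mod",ce[i].round(),st[i,4],"c",round(cx),round(cy),"size",round(a),round(b),"ang",round(t,1),"z med",np.median(p[:,2]).round(4), "mean",p[:,:2].mean(0).round(4))
def rect(mask,name):
    p=W[mask]; p=p[~np.isnan(p[:,0])]
    print(name,len(p),[np.round(q,1) for q in cv2.minAreaRect((p[:,:2]*1000).astype(np.float32))],"z",np.nanmedian(p[:,2]).round(4),"mean",p.mean(0).round(4))
tray=roi&(hsv[...,2]<48)&(Z<0.03)
n,l,st,ce=cv2.connectedComponentsWithStats(tray.astype(np.uint8)); 
rect(tray&(l>0)&(st[l,4]>60),"tray")
g=(hsv[...,0]>45)&(hsv[...,0]<80)&(hsv[...,1]>120); m=np.zeros_like(roi); m[145:198,305:358]=1
rect(g&m,"pad")
blue=roi&(hsv[...,0]>100)&(hsv[...,0]<130)&(hsv[...,1]>120)
rect(blue,"blue")
k=im[185:320,205:400]; save("crop",cv2.resize(k,None,fx=4,fy=4,interpolation=cv2.INTER_CUBIC))
k2=np.where((tray)[185:320,205:400,None],255,k).astype(np.uint8)
E
```

```text
bench z 0.0006292410749981769
mod [252. 232.] 1331 c 525 138 size 51 125 ang 76.8 z med 0.0571 mean [0.5233 0.1381]
mod [300. 248.] 1337 c 499 30 size 51 124 ang 76.7 z med 0.0572 mean [0.4976 0.0297]
mod [350. 265.] 1345 c 473 -79 size 50 125 ang 76.4 z med 0.0571 mean [ 0.472 -0.079]
tray 3766 [array([499.6,  30. ]), array([348.4, 153.9]), np.float64(76.8)] z 0.0062 mean [0.4964 0.024  0.0062]
pad 714 [array([696.9, -20.8]), array([93.9, 93.3]), np.float64(33.6)] z 0.0035 mean [ 0.6968 -0.0208  0.0035]
blue 1238 [array([500.5,  30. ]), array([297.5, 146.6]), np.float64(76.6)] z 0.0113 mean [0.4738 0.0109 0.0108]
```

View pics/crop.png

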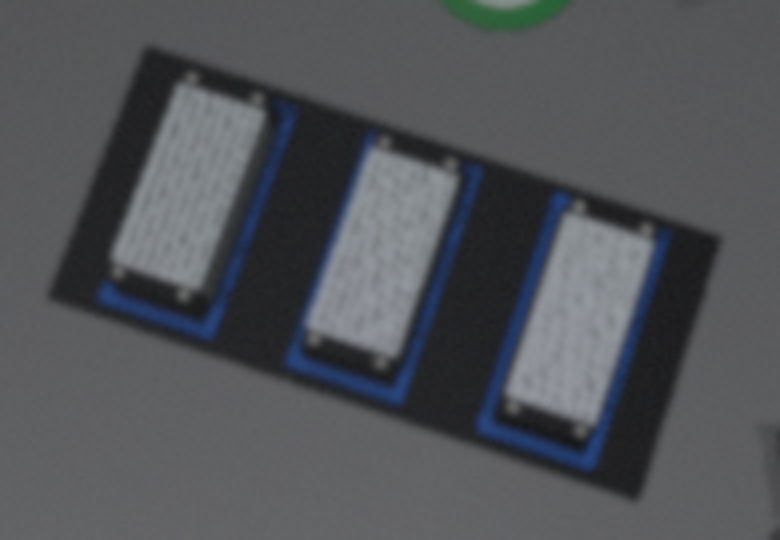

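The measurements agree with each other and with the given sizes. The nest yaw is -13.4°. The left nest is at (0.525,0.139), the middle at (0.4995,0.030), the right at (0.4735,-0.079) and the pad at (0.697,-0.021). Next I move above the left module.

Request:
play_rows:
  commands:
    - [[0.012,0.025,0,0,0,-0.02,0],[0.03,0.064,0,0,0,-0.05,0],[0.048,0.104,0,0,0,-0.08,0],[0.066,0.144,0,0,0,-0.107,0],[0.085,0.184,0,0,0,-0.134,0]]

```text
time_s: 0.6
tcp_pos: [0.2709, -0.411, 0.2221]
ee_rot: [[-0.986, -0.165, -0.001], [-0.165, 0.986, 0.001], [0.0, 0.001, -1.0]]
wrist_force: [0.9, -0.5, -0.4]
gripper_width: 1.0
```

Request:
play_rows:
  commands:
    - [[0.017,0.037,0,0,0,-0.027,0],[0.034,0.074,0,0,0,-0.054,0],[0.051,0.11,0,0,0,-0.08,0],[0.068,0.147,0,0,0,-0.107,0],[0.085,0.184,0,0,0,-0.134,0]]

```text
time_s: 1.1
tcp_pos: [0.3559, -0.2271, 0.2224]
ee_rot: [[-0.999, -0.032, -0.0], [-0.032, 0.999, 0.0], [0.0, 0.0, -1.0]]
wrist_force: [1.1, -1.0, -0.2]
gripper_width: 1.002
```

Request:
play_rows:
  commands:
    - [[0.017,0.037,0,0,0,-0.027,0],[0.034,0.074,0,0,0,-0.054,0],[0.051,0.11,0,0,0,-0.08,0],[0.068,0.147,0,0,0,-0.107,0],[0.085,0.184,0,0,0,-0.134,0]]

```text
time_s: 1.6
tcp_pos: [0.4409, -0.043, 0.2225]
ee_rot: [[-0.995, 0.101, -0.0], [0.101, 0.995, 0.0], [0.0, 0.0, -1.0]]
wrist_force: [0.4, 0.1, 0.4]
gripper_width: 1.001
```

Request:
play_rows:
  commands:
    - [[0.018,0.04,-0.005,0,0,-0.03,0],[0.036,0.08,-0.01,0,0,-0.06,0],[0.054,0.12,-0.015,0,0,-0.09,0],[0.072,0.155,-0.02,0,0,-0.115,0],[0.084,0.184,-0.023,0,0,-0.134,0]]

```text
time_s: 2.1
tcp_pos: [0.5252, 0.1413, 0.1985]
ee_rot: [[-0.973, 0.232, -0.001], [0.232, 0.973, -0.001], [0.001, -0.001, -1.0]]
wrist_force: [0.1, -0.1, -0.1]
gripper_width: 1.001
```

```bash
cat >> h.py <<'E'
def st():
    s=r.sense(); R=s["ee_rot"]
    print("t",round(s["time_s"],2),"tcp",s["tcp_pos"].round(4),"yaw_y",np.degrees(np.arctan2(R[1,1],R[0,1])).round(2),"z",R[:,2].round(4),"F",s["wrist_force"].round(2),"My",(s["moment"]@np.array([0.231,0.973,0])).round(4),"M",s["moment"].round(3),"w",round(s["gripper_width"],4),"j",s["joints"].round(0))
E
python3 -c "
from h import *
st()"
```

```text
t 2.1 tcp [0.5252 0.1413 0.1985] yaw_y 76.58 z [-1.1e-03 -5.0e-04 -1.0e+00] F [ 0.1  -0.15 -0.08] My -0.0674 M [-0.06  -0.055  0.007] w 1.001 j [  32.   15.  -13.   -0.  -62. -136.]
```

Request:
play_rows:
  commands:
    - [[0,0,-0.035,0,0,0,0],[0,0,-0.075,0,0,0,0],[0,0,-0.11,0,0,0,0],[0,0,-0.13,0,0,0,0],[0,0,-0.13,0,0,0,0]]

```text
time_s: 2.6
tcp_pos: [0.5223, 0.138, 0.0661]
ee_rot: [[-0.973, 0.233, -0.007], [0.233, 0.973, -0.004], [0.006, -0.005, -1.0]]
wrist_force: [-0.5, -0.0, -0.8]
gripper_width: 0.998
```

```bash
python3 - <<'E'
from h import *
st()
a=r.capture("side")["image"]; b=r.capture("top")["image"]
save("chk1",np.hstack([cv2.resize(a[150:330,200:420],(440,360)),cv2.resize(b[180:360,180:360],(360,360))]))
E
```

```text
t 2.6 tcp [0.5223 0.138  0.0661] yaw_y 76.55 z [-0.0073 -0.0038 -1.    ] F [-0.49 -0.05 -0.79] My 0.0033 M [-0.018  0.008 -0.01 ] w 0.9979 j [  32.   24.  -23.   -0.  -44. -135.]
```

View pics/chk1.png

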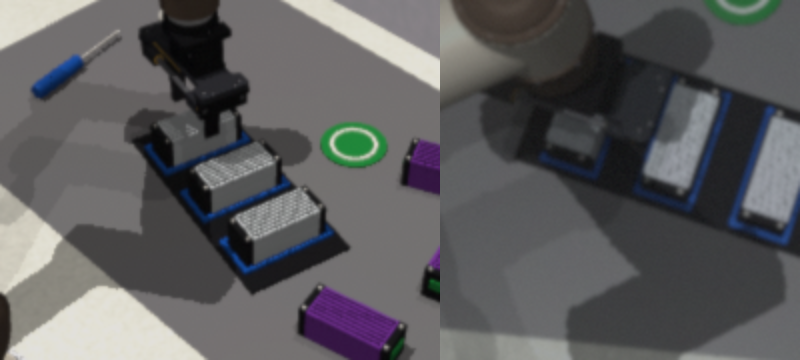

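The crop shows the jaws centred astride the left module, with both neighbours clear. Next I go down and grip.

Request:
play_rows:
  commands:
    - [[0,0,-0.025,0,0,0,0],[0,0,-0.042,0,0,0,0],[0,0,-0.049,0,0,0,0],[0,0,-0.049,0,0,0,0],[0,0,-0.049,0,0,0,1]]

```text
time_s: 3.2
tcp_pos: [0.5258, 0.1398, 0.0219]
ee_rot: [[-0.973, 0.232, 0.002], [0.232, 0.973, 0.001], [-0.002, 0.002, -1.0]]
wrist_force: [-0.0, 0.5, 0.6]
gripper_width: 0.964
```

Request:
play_rows:
  commands:
    - [[0,0,0,0,0,0,1],[0,0,0,0,0,0,1],[0,0,0,0,0,0,1],[0,0,0,0,0,0,1],[0,0,0,0,0,0,1]]

```text
time_s: 3.7
tcp_pos: [0.525, 0.1395, 0.0207]
ee_rot: [[-0.973, 0.232, 0.001], [0.232, 0.973, 0.0], [-0.001, 0.001, -1.0]]
wrist_force: [0.5, 1.7, 1.4]
gripper_width: 0.572
```

```bash
python3 -c "
from h import *
st()"
```

```text
t 3.7 tcp [0.525  0.1395 0.0207] yaw_y 76.59 z [ 6.e-04  5.e-04 -1.e+00] F [0.52 1.65 1.4 ] My 0.0584 M [ 0.223  0.007 -0.032] w 0.5722 j [  32.   28.  -25.   -0.  -38. -135.]
```

Request:
play_rows:
  commands:
    - [[0,0,0,0,0,0,1],[0,0,0,0,0,0,1],[0,0,0.01,0,0,0,1],[0,0,0.03,0,0,0,1],[0,0,0.055,0,0,0,1]]

```text
time_s: 4.2
tcp_pos: [0.5224, 0.138, 0.0741]
ee_rot: [[-0.972, 0.233, -0.006], [0.233, 0.972, -0.003], [0.005, -0.004, -1.0]]
wrist_force: [0.5, -0.0, -6.3]
gripper_width: 0.571
```

Request:
play_rows:
  commands:
    - [[0,0,0.03,0,0,0,1],[0,0,0.055,0,0,0,1],[0,0,0.07,0,0,0,1],[0,0,0.075,0,0,0,1],[0,0,0.075,0,0,0,1]]

```text
time_s: 4.7
tcp_pos: [0.524, 0.1389, 0.1502]
ee_rot: [[-0.973, 0.233, -0.001], [0.233, 0.973, 0.0], [0.001, -0.0, -1.0]]
wrist_force: [0.6, -0.2, -6.9]
gripper_width: 0.574
```

Request:
play_rows:
  commands:
    - [[0,0,0,0,0,0,1],[0,0,0,0,0,0,1],[0,0,0,0,0,0,1],[0,0,0,0,0,0,1],[0,0,0,0,0,0,1]]

```text
time_s: 5.2
tcp_pos: [0.5247, 0.1392, 0.1502]
ee_rot: [[-0.973, 0.232, -0.001], [0.232, 0.973, -0.0], [0.001, -0.0, -1.0]]
wrist_force: [-1.5, -0.2, -6.5]
gripper_width: 0.574
```

```bash
python3 -c "
from h import *
st()"
```

```text
t 5.2 tcp [0.5247 0.1392 0.1502] yaw_y 76.58 z [-7.e-04 -3.e-04 -1.e+00] F [-1.46 -0.18 -6.47] My 0.007 M [-0.048  0.019  0.03 ] w 0.5738 j [  32.   18.  -17.   -0.  -55. -135.]
```

Request:
play_rows:
  commands:
    - [[0.0195,-0.0046,0,0,0,0,1],[0.0195,-0.0046,0,0,0,0,1],[-0.0195,0.0046,0,0,0,0,1],[-0.0195,0.0046,0,0,0,0,1],[0.0195,-0.0046,0,0,0,0,1]]

```text
time_s: 5.7
tcp_pos: [0.5387, 0.1346, 0.1501]
ee_rot: [[-0.973, 0.229, -0.007], [0.229, 0.973, -0.001], [0.006, -0.002, -1.0]]
wrist_force: [0.2, 1.8, -5.3]
gripper_width: 0.571
```

Request:
play_rows:
  commands:
    - [[0,0,0,0,0,0,1],[-0.039,0.0092,0,0,0,0,1],[-0.039,0.0092,0,0,0,0,1],[-0.0195,0.0046,0,0,0,0,1],[-0.0195,0.0046,0,0,0,0,1]]

```text
time_s: 6.2
tcp_pos: [0.5266, 0.1396, 0.1511]
ee_rot: [[-0.973, 0.232, 0.003], [0.232, 0.973, 0.001], [-0.003, 0.001, -1.0]]
wrist_force: [0.4, 0.3, -6.3]
gripper_width: 0.573
```

Request:
play_rows:
  commands:
    - [[0,0,0,0.028,0.117,0,1],[0,0,0,0.0485,0.204,0,1],[0,0,0,0.0485,0.204,0,1],[0,0,0,0.0485,0.204,0,1],[0,0,0,0.0485,0.204,0,1]]

```text
time_s: 6.7
tcp_pos: [0.5239, 0.1392, 0.1505]
ee_rot: [[-0.951, 0.232, -0.202], [0.227, 0.973, 0.047], [0.208, -0.001, -0.978]]
wrist_force: [0.1, -0.3, -6.4]
gripper_width: 0.569
```

Request:
play_rows:
  commands:
    - [[0,0,0,0,0,0,1],[0,0,0,-0.028,-0.117,0,1],[0,0,0,-0.0485,-0.204,0,1],[0,0,0,-0.0485,-0.204,0,1],[0,0,0,-0.0485,-0.204,0,1]]

```text
time_s: 7.2
tcp_pos: [0.524, 0.1396, 0.1512]
ee_rot: [[-0.973, 0.231, -0.001], [0.231, 0.973, 0.0], [0.001, 0.0, -1.0]]
wrist_force: [0.9, 0.2, -6.2]
gripper_width: 0.57
```

Request:
play_rows:
  commands:
    - [[0,0,0,0,0,0,1],[0,0,0,0,0,0,1],[0,0,0,0,0,0,1],[0,0,0,0,0,0,1]]

```text
time_s: 7.6
tcp_pos: [0.5252, 0.1392, 0.1503]
ee_rot: [[-0.973, 0.233, -0.0], [0.233, 0.973, -0.0], [0.0, -0.0, -1.0]]
wrist_force: [-0.1, 0.3, -6.0]
gripper_width: 0.57
```

```bash
python3 -c "
from h import *
st()"
```

```text
t 7.6 tcp [0.5252 0.1392 0.1503] yaw_y 76.54 z [-5.e-04 -1.e-04 -1.e+00] F [-0.11  0.26 -6.02] My -0.0812 M [-0.078 -0.065 -0.016] w 0.5697 j [  32.   18.  -17.   -0.  -55. -135.]
```

Request:
play_rows:
  commands:
    - [[0,0,0,-0.028,-0.117,0,1],[0,0,0,-0.0485,-0.204,0,1],[0,0,0,-0.0485,-0.204,0,1],[0,0,0,-0.0485,-0.204,0,1],[0,0,0,-0.0485,-0.204,0,1]]

```text
time_s: 8.1
tcp_pos: [0.5265, 0.1402, 0.1516]
ee_rot: [[-0.951, 0.232, 0.204], [0.228, 0.973, -0.046], [-0.209, 0.002, -0.978]]
wrist_force: [-0.5, 0.0, -6.0]
gripper_width: 0.568
```

Request:
play_rows:
  commands:
    - [[0,0,0,0,0,0,1],[0,0,0,0.028,0.117,0,1],[0,0,0,0.0485,0.204,0,1],[0,0,0,0.0485,0.204,0,1],[0,0,0,0.0485,0.204,0,1]]

```text
time_s: 8.6
tcp_pos: [0.5257, 0.1391, 0.1503]
ee_rot: [[-0.972, 0.234, 0.001], [0.234, 0.972, -0.0], [-0.001, 0.0, -1.0]]
wrist_force: [-0.3, -0.3, -7.7]
gripper_width: 0.572
```

Request:
play_rows:
  commands:
    - [[0,0,0,0,0,0,1],[0,0,0,0,0,0,1],[0,0,0,0,0,0,1],[0,0,0,0,0,0,1]]

```text
time_s: 9.0
tcp_pos: [0.5244, 0.1394, 0.1507]
ee_rot: [[-0.973, 0.231, 0.0], [0.231, 0.973, -0.0], [-0.0, 0.0, -1.0]]
wrist_force: [-0.6, -0.2, -6.1]
gripper_width: 0.574
```

```bash
python3 -c "
from h import *
st()
a=r.capture('side')['image']; save('chk2',cv2.resize(a[130:330,200:420],(660,600)))"
```

```text
t 9.0 tcp [0.5244 0.1394 0.1507] yaw_y 76.62 z [ 3.e-04 -0.e+00 -1.e+00] F [-0.59 -0.16 -6.13] My 0.004 M [-0.006  0.006  0.03 ] w 0.5735 j [  32.   18.  -17.    0.  -55. -135.]
```

View pics/chk2.png

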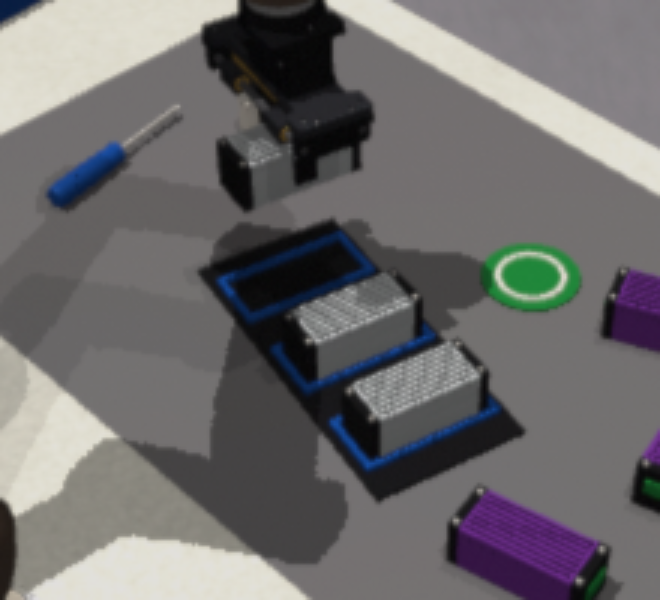

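The side view shows the left module held level over its empty nest, with the other two seated. Its tilt moments barely changed (-0.08 to 0.00), so it is likely sound. Next I put it back.

Request:
play_rows:
  commands:
    - [[0,0,-0.025,0,0,0,1],[0,0,-0.055,0,0,0,1],[0,0,-0.085,0,0,0,1],[0,0,-0.1,0,0,0,1],[0,0,-0.107,0,0,0,1]]

```text
time_s: 9.55
tcp_pos: [0.5239, 0.1388, 0.0419]
ee_rot: [[-0.973, 0.232, -0.003], [0.232, 0.973, -0.002], [0.002, -0.002, -1.0]]
wrist_force: [-0.6, -0.3, -5.9]
gripper_width: 0.569
```

Request:
play_rows:
  commands:
    - [[0,0,-0.004,0,0,0,1],[0,0,-0.01,0,0,0,1],[0,0,-0.015,0,0,0,1],[0,0,-0.019,0,0,0,1],[0,0,-0.022,0,0,0,1]]

```text
time_s: 10.05
tcp_pos: [0.525, 0.1394, 0.0216]
ee_rot: [[-0.973, 0.232, 0.0], [0.232, 0.973, 0.0], [-0.0, 0.0, -1.0]]
wrist_force: [-0.9, -0.0, -6.4]
gripper_width: 0.574
```

```bash
python3 -c "
from h import *
st()"
```

```text
t 10.05 tcp [0.525  0.1394 0.0216] yaw_y 76.58 z [ 5.e-04  3.e-04 -1.e+00] F [-0.95 -0.   -6.37] My -0.0421 M [-0.049 -0.032  0.001] w 0.5736 j [  32.   28.  -25.    0.  -38. -135.]
```

Request:
play_rows:
  commands:
    - [[0,0,-0.002,0,0,0,1],[0,0,-0.002,0,0,0,1],[0,0,-0.002,0,0,0,0],[0,0,-0.002,0,0,0,0],[0,0,-0.002,0,0,0,0]]

```text
time_s: 10.55
tcp_pos: [0.5257, 0.1397, 0.0201]
ee_rot: [[-0.973, 0.232, 0.002], [0.232, 0.973, 0.001], [-0.002, 0.001, -1.0]]
wrist_force: [-0.3, -0.5, -0.0]
gripper_width: 0.757
```

Request:
play_rows:
  commands:
    - [[0,0,0,0,0,0,0],[0,0,0,0,0,0,0],[0,0,0,0,0,0,0]]

```text
time_s: 10.85
tcp_pos: [0.5249, 0.1393, 0.0196]
ee_rot: [[-0.973, 0.232, 0.0], [0.232, 0.973, 0.0], [-0.0, 0.0, -1.0]]
wrist_force: [-0.2, 0.7, -0.3]
gripper_width: 0.98
```

Request:
play_rows:
  commands:
    - [[0,0,0.02,0,0,0,0],[0,0,0.06,0,0,0,0],[0,0,0.095,0,0,0,0],[0,0,0.11,0,0,0,0],[-0.012,-0.051,0.11,0,0,0,0]]

```text
time_s: 11.35
tcp_pos: [0.5174, 0.0943, 0.1329]
ee_rot: [[-0.974, 0.226, 0.01], [0.226, 0.974, 0.004], [-0.009, 0.006, -1.0]]
wrist_force: [0.4, -0.2, -0.3]
gripper_width: 1.0
```

Request:
play_rows:
  commands:
    - [[-0.009,-0.038,0,0,0,0,0],[-0.014,-0.058,0,0,0,0,0],[-0.014,-0.058,0,0,0,0,0]]

```text
time_s: 11.65
tcp_pos: [0.4982, 0.0305, 0.1296]
ee_rot: [[-0.972, 0.235, -0.001], [0.235, 0.972, -0.0], [0.001, -0.0, -1.0]]
wrist_force: [0.1, -0.3, 0.7]
gripper_width: 1.0
```

```bash
cat >> h.py <<'E'
def mods(c):
    W=world(c);Z=W[...,2]
    roi=np.zeros((480,640),bool); roi[190:315,212:392]=1
    s=cv2.cvtColor(c["image"],cv2.COLOR_RGB2HSV)[...,1]
    n,l,st_,ce=cv2.connectedComponentsWithStats((roi&(Z>.048)&(Z<.075)).astype(np.uint8))
    for i in range(1,n):
        if st_[i,4]<150: continue
        p=W[l==i]; q=cv2.minAreaRect((p[:,:2]*1000).astype(np.float32))
        print("mod",ce[i].round(),st_[i,4],[np.round(x,1) for x in q],"z",np.median(p[:,2]).round(4))
E
python3 -c "
from h import *
st()
mods(r.capture('top'))
a=r.capture('side')['image']; save('chk3',cv2.resize(a[130:330,200:420],(660,600)))"
```

```text
t 11.65 tcp [0.4982 0.0305 0.1296] yaw_y 76.4 z [-8.e-04 -2.e-04 -1.e+00] F [ 0.07 -0.26  0.73] My -0.0327 M [ 0.037 -0.042  0.017] w 0.9997 j [  22.   15.  -24.   -0.  -50. -126.]
mod [350. 267.] 1173 [array([473.1, -79.1]), array([ 50. , 124.4]), np.float64(76.6)] z 0.0573
mod [247. 250.] 425 [array([485.9, 147.3]), array([50.8, 45.3]), np.float64(77.3)] z 0.057
mod [295. 264.] 568 [array([463.7,  38. ]), array([50.6, 52.3]), np.float64(76.5)] z 0.0568
```

View pics/chk3.png

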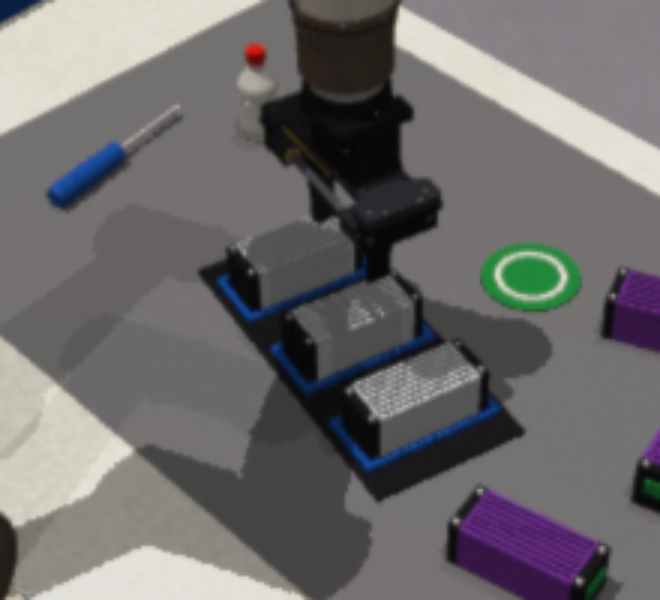

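The left module is seated again, with its top at 0.057 m as at the start. The gripper is now over the middle one.

Request:
play_rows:
  commands:
    - [[0,0,-0.025,0,0,0,0],[0,0,-0.06,0,0,0,0],[0,0,-0.09,0,0,0,0],[0,0,-0.105,0,0,0,0],[0,0,-0.109,0,0,0,0]]

```text
time_s: 12.25
tcp_pos: [0.4986, 0.0333, 0.0185]
ee_rot: [[-0.973, 0.231, -0.004], [0.231, 0.973, -0.001], [0.003, -0.002, -1.0]]
wrist_force: [0.3, 0.1, 0.2]
gripper_width: 0.995
```

Request:
play_rows:
  commands:
    - [[0,0,0,0,0,0,0],[0,0,0,0,0,0,1],[0,0,0,0,0,0,1],[0,0,0,0,0,0,1],[0,0,0,0,0,0,1]]

```text
time_s: 12.75
tcp_pos: [0.4997, 0.0327, 0.0212]
ee_rot: [[-0.973, 0.232, 0.001], [0.232, 0.973, 0.001], [-0.001, 0.001, -1.0]]
wrist_force: [-1.1, -0.2, 0.0]
gripper_width: 0.724
```

Request:
play_rows:
  commands:
    - [[0,0,0,0,0,0,1],[0,0,0,0,0,0,1],[0,0,0,0,0,0,1],[0,0,0.01,0,0,0,1],[0,0,0.03,0,0,0,1]]

```text
time_s: 13.25
tcp_pos: [0.4968, 0.0321, 0.0487]
ee_rot: [[-0.972, 0.234, -0.007], [0.234, 0.972, -0.001], [0.006, -0.003, -1.0]]
wrist_force: [0.0, -0.1, -6.4]
gripper_width: 0.572
```

Request:
play_rows:
  commands:
    - [[0,0,0.03,0,0,0,1],[0,0,0.06,0,0,0,1],[0,0,0.085,0,0,0,1],[0,0,0.1,0,0,0,1],[0,0,0.1,0,0,0,1]]

```text
time_s: 13.75
tcp_pos: [0.4999, 0.0333, 0.1521]
ee_rot: [[-0.973, 0.232, 0.003], [0.232, 0.973, 0.002], [-0.003, 0.003, -1.0]]
wrist_force: [0.5, 0.2, -7.1]
gripper_width: 0.572
```

Request:
play_rows:
  commands:
    - [[0,0,0,0,0,0,1],[0,0,0,0,0,0,1],[0,0,0,0,0,0,1]]

```text
time_s: 14.05
tcp_pos: [0.4983, 0.0324, 0.149]
ee_rot: [[-0.973, 0.232, -0.003], [0.232, 0.973, -0.001], [0.003, -0.002, -1.0]]
wrist_force: [0.6, 0.0, -7.4]
gripper_width: 0.571
```

```bash
cat >> h.py <<'E'
def avg(n=6):
    m=[]
    for i in range(n):
        m.append(r.sense()["moment"]@np.array([0.231,0.973,0])); r.capture("side")
    print("My avg",np.mean(m).round(4),"sd",np.std(m).round(4))
E
python3 -c "
from h import *
st();avg()"
```

```text
t 14.05 tcp [0.4983 0.0324 0.149 ] yaw_y 76.57 z [-3.2e-03 -8.0e-04 -1.0e+00] F [ 0.59  0.01 -7.39] My -0.0435 M [-0.072 -0.028  0.002] w 0.5714 j [  22.   14.  -23.   -0.  -53. -126.]
My avg -0.0452 sd 0.0166
```

Request:
play_rows:
  commands:
    - [[0.0195,-0.0046,0,0,0,0,1],[0.0195,-0.0046,0,0,0,0,1],[-0.0195,0.0046,0,0,0,0,1],[-0.0195,0.0046,0,0,0,0,1],[0.0195,-0.0046,0,0,0,0,1]]

```text
time_s: 14.85
tcp_pos: [0.5127, 0.0278, 0.1499]
ee_rot: [[-0.973, 0.23, -0.007], [0.23, 0.973, -0.0], [0.007, -0.002, -1.0]]
wrist_force: [1.1, 1.4, -5.5]
gripper_width: 0.573
```

Request:
play_rows:
  commands:
    - [[0,0,0,0,0,0,1],[-0.039,0.0092,0,0,0,0,1],[-0.039,0.0092,0,0,0,0,1],[-0.0195,0.0046,0,0,0,0,1],[-0.0195,0.0046,0,0,0,0,1]]

```text
time_s: 15.35
tcp_pos: [0.5012, 0.0328, 0.1511]
ee_rot: [[-0.973, 0.232, 0.003], [0.232, 0.973, 0.0], [-0.003, 0.001, -1.0]]
wrist_force: [0.6, 1.4, -7.0]
gripper_width: 0.571
```

Request:
play_rows:
  commands:
    - [[0,0,0,0.028,0.117,0,1],[0,0,0,0.0485,0.204,0,1],[0,0,0,0.0485,0.204,0,1],[0,0,0,0.0485,0.204,0,1],[0,0,0,0.0485,0.204,0,1]]

```text
time_s: 15.85
tcp_pos: [0.4984, 0.0325, 0.1505]
ee_rot: [[-0.951, 0.232, -0.203], [0.227, 0.973, 0.048], [0.208, -0.001, -0.978]]
wrist_force: [-0.7, -0.2, -6.6]
gripper_width: 0.576
```

Request:
play_rows:
  commands:
    - [[0,0,0,0,0,0,1],[0,0,0,-0.028,-0.117,0,1],[0,0,0,-0.0485,-0.204,0,1],[0,0,0,-0.0485,-0.204,0,1],[0,0,0,-0.0485,-0.204,0,1]]

```text
time_s: 16.35
tcp_pos: [0.4985, 0.0328, 0.1512]
ee_rot: [[-0.973, 0.231, -0.001], [0.231, 0.973, 0.0], [0.001, 0.0, -1.0]]
wrist_force: [0.9, 0.1, -5.8]
gripper_width: 0.573
```

Request:
play_rows:
  commands:
    - [[0,0,0,0,0,0,1],[0,0,0,0,0,0,1],[0,0,0,0,0,0,1]]

```text
time_s: 16.65
tcp_pos: [0.5, 0.0326, 0.1504]
ee_rot: [[-0.973, 0.233, -0.0], [0.233, 0.973, 0.0], [0.0, -0.0, -1.0]]
wrist_force: [0.4, 0.3, -7.1]
gripper_width: 0.573
```

```bash
python3 -c "
from h import *
st();avg()"
```

```text
t 16.65 tcp [0.5    0.0326 0.1504] yaw_y 76.54 z [-4.e-04  0.e+00 -1.e+00] F [ 0.43  0.29 -7.11] My 0.1142 M [-0.043  0.128 -0.015] w 0.5735 j [  22.   14.  -23.   -0.  -53. -126.]
My avg 0.0622 sd 0.0286
```

Request:
play_rows:
  commands:
    - [[0,0,0,-0.028,-0.117,0,1],[0,0,0,-0.0485,-0.204,0,1],[0,0,0,-0.0485,-0.204,0,1],[0,0,0,-0.0485,-0.204,0,1],[0,0,0,-0.0485,-0.204,0,1]]

```text
time_s: 17.45
tcp_pos: [0.5013, 0.0334, 0.1517]
ee_rot: [[-0.951, 0.232, 0.205], [0.227, 0.973, -0.047], [-0.21, 0.002, -0.978]]
wrist_force: [1.3, 0.1, -6.7]
gripper_width: 0.575
```

Request:
play_rows:
  commands:
    - [[0,0,0,0,0,0,1],[0,0,0,0.028,0.117,0,1],[0,0,0,0.0485,0.204,0,1],[0,0,0,0.0485,0.204,0,1],[0,0,0,0.0485,0.204,0,1]]

```text
time_s: 17.95
tcp_pos: [0.5004, 0.0325, 0.1503]
ee_rot: [[-0.972, 0.233, 0.001], [0.233, 0.972, -0.0], [-0.001, 0.0, -1.0]]
wrist_force: [0.5, -1.1, -6.8]
gripper_width: 0.572
```

Request:
play_rows:
  commands:
    - [[0,0,0,0,0,0,1],[0,0,0,0,0,0,1],[0,0,0,0,0,0,1]]

```text
time_s: 18.25
tcp_pos: [0.4987, 0.0326, 0.1506]
ee_rot: [[-0.973, 0.231, 0.0], [0.231, 0.973, -0.0], [-0.0, -0.0, -1.0]]
wrist_force: [0.1, 0.7, -6.2]
gripper_width: 0.572
```

```bash
python3 -c "
from h import *
st();avg()
a=r.capture('side')['image']; save('chk4',cv2.resize(a[130:330,200:420],(660,600)))"
```

```text
t 18.25 tcp [0.4987 0.0326 0.1506] yaw_y 76.62 z [ 2.e-04 -2.e-04 -1.e+00] F [ 0.08  0.67 -6.23] My -0.1514 M [-0.041 -0.146  0.043] w 0.5716 j [  22.   14.  -23.    0.  -53. -126.]
My avg -0.1365 sd 0.0155
```

View pics/chk4.png

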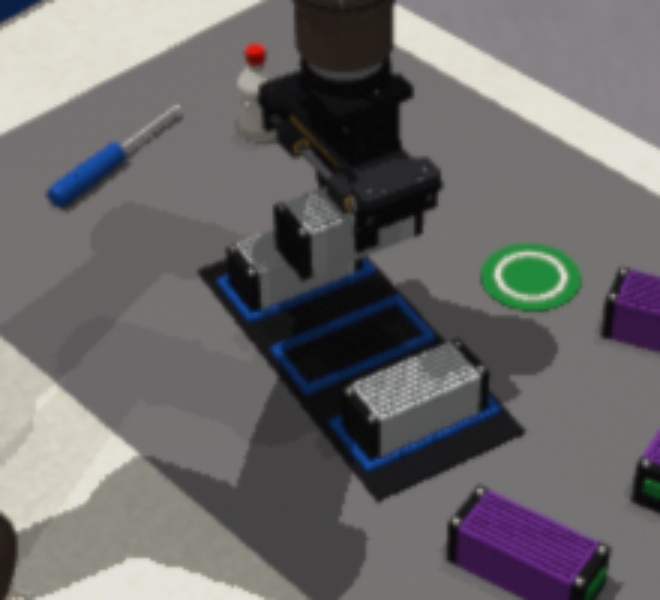

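The middle module hangs level over its empty nest, and the left one is home. Its moment swung from +0.06 to -0.14 with the tilt, and the sign fits a rolling core. The middle is probably the rattler, so I put it back and check the right one.

Request:
play_rows:
  commands:
    - [[0,-0.001,-0.025,0,0,0,1],[0,-0.002,-0.055,0,0,0,1],[0,-0.002,-0.085,0,0,0,1],[0,-0.002,-0.1,0,0,0,1],[0,-0.002,-0.107,0,0,0,1]]

```text
time_s: 19.1
tcp_pos: [0.4986, 0.0303, 0.042]
ee_rot: [[-0.973, 0.232, -0.003], [0.232, 0.973, -0.001], [0.002, -0.002, -1.0]]
wrist_force: [0.0, -0.5, -6.8]
gripper_width: 0.574
```

Request:
play_rows:
  commands:
    - [[0,0,-0.006,0,0,0,1],[0,0,-0.012,0,0,0,1],[0,0,-0.018,0,0,0,1],[0,0,-0.022,0,0,0,1],[0,0,-0.024,0,0,0,1]]

```text
time_s: 19.6
tcp_pos: [0.4996, 0.0307, 0.0208]
ee_rot: [[-0.973, 0.231, -0.0], [0.231, 0.973, -0.001], [-0.0, -0.001, -1.0]]
wrist_force: [-7.7, 2.9, 17.5]
gripper_width: 0.573
```

Request:
play_rows:
  commands:
    - [[0,0,0,0,0,0,1],[0,0,0,0,0,0,0],[0,0,0,0,0,0,0],[0,0,0,0,0,0,0],[0,0,0,0,0,0,0]]

```text
time_s: 20.1
tcp_pos: [0.4998, 0.0307, 0.0198]
ee_rot: [[-0.973, 0.232, 0.001], [0.232, 0.973, 0.0], [-0.001, 0.0, -1.0]]
wrist_force: [-1.1, -0.5, 0.4]
gripper_width: 0.855
```

Request:
play_rows:
  commands:
    - [[0,0,0,0,0,0,0],[0,0,0,0,0,0,0],[0,0,0.02,0,0,0,0],[0,0,0.06,0,0,0,0],[0,0,0.1,0,0,0,0]]

```text
time_s: 20.6
tcp_pos: [0.4987, 0.0303, 0.1201]
ee_rot: [[-0.973, 0.232, -0.002], [0.232, 0.973, -0.001], [0.002, -0.002, -1.0]]
wrist_force: [-0.5, -0.2, -0.3]
gripper_width: 0.996
```

Request:
play_rows:
  commands:
    - [[-0.004,-0.018,0.01,0,0,0,0],[-0.013,-0.055,0.01,0,0,0,0],[-0.021,-0.09,0.01,0,0,0,0],[-0.026,-0.11,0.01,0,0,0,0],[-0.026,-0.11,0.01,0,0,0,0]]

```text
time_s: 21.1
tcp_pos: [0.4723, -0.0812, 0.1295]
ee_rot: [[-0.972, 0.235, -0.001], [0.235, 0.972, -0.0], [0.001, -0.0, -1.0]]
wrist_force: [0.2, 0.5, -0.1]
gripper_width: 1.004
```

```bash
python3 -c "
from h import *
r.capture('side'); st()
c=r.capture('top'); mods(c); np.savez('t2.npz',**c)
save('chk5',np.hstack([cv2.resize(r.capture('side')['image'][150:330,200:400],(400,360)),cv2.resize(c['image'][170:350,200:400],(400,360))]))"
```

```text
t 21.15 tcp [ 0.473  -0.0803  0.1295] yaw_y 76.45 z [ 0.  0. -1.] F [ 0.5  -0.79 -0.44] My -0.038 M [-0.085 -0.019 -0.026] w 1.0013 j [  10.   13.  -27.   -0.  -49. -113.]
mod [295. 268.] 347 [array([459.8,  39.2]), array([50.4, 43.2]), np.float64(77.2)] z 0.0568
mod [344. 280.] 588 [array([438.4, -71.1]), array([50.1, 53.2]), np.float64(76.1)] z 0.0571
```

View pics/chk5.png

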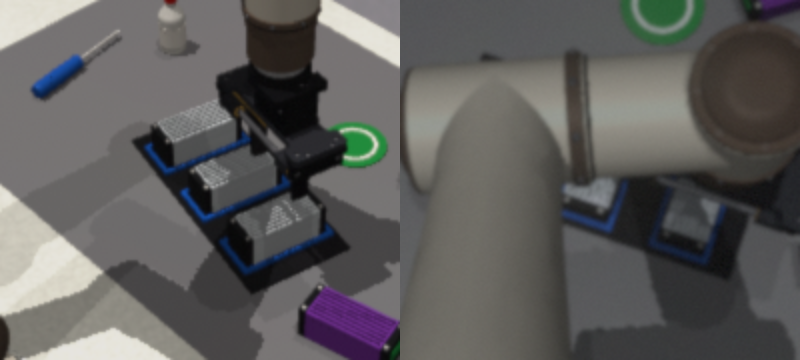

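All three modules are seated: the near end of the middle one is at (439,44) mm and was (439,44) at the start. The jaws are over the right module, so I grip and lift it.

Request:
play_rows:
  commands:
    - [[0,0,-0.025,0,0,0,0],[0,0.001,-0.06,0,0,0,0],[0,0.001,-0.09,0,0,0,0],[0,0.001,-0.105,0,0,0,0],[0,0.001,-0.109,0,0,0,0]]

```text
time_s: 21.75
tcp_pos: [0.4724, -0.0776, 0.0187]
ee_rot: [[-0.973, 0.231, -0.004], [0.231, 0.973, -0.001], [0.004, -0.002, -1.0]]
wrist_force: [0.4, 0.1, -0.4]
gripper_width: 1.001
```

Request:
play_rows:
  commands:
    - [[0,0,0,0,0,0,0],[0,0,0,0,0,0,1],[0,0,0,0,0,0,1],[0,0,0,0,0,0,1],[0,0,0,0,0,0,1]]

```text
time_s: 22.25
tcp_pos: [0.4737, -0.0784, 0.0212]
ee_rot: [[-0.973, 0.232, 0.001], [0.232, 0.973, 0.0], [-0.001, 0.001, -1.0]]
wrist_force: [-0.4, -0.9, 0.1]
gripper_width: 0.723
```

Request:
play_rows:
  commands:
    - [[0,0,0,0,0,0,1],[0,0,0,0,0,0,1],[0,0,0,0,0,0,1],[0,0,0.01,0,0,0,1],[0,0,0.03,0,0,0,1]]

```text
time_s: 22.75
tcp_pos: [0.4705, -0.0787, 0.049]
ee_rot: [[-0.972, 0.233, -0.007], [0.233, 0.972, -0.0], [0.007, -0.002, -1.0]]
wrist_force: [0.0, -0.0, -6.4]
gripper_width: 0.568
```

Request:
play_rows:
  commands:
    - [[0,0,0.03,0,0,0,1],[0,0,0.06,0,0,0,1],[0,0,0.085,0,0,0,1],[0,0,0.1,0,0,0,1],[0,0,0.1,0,0,0,1]]

```text
time_s: 23.25
tcp_pos: [0.4738, -0.0783, 0.1522]
ee_rot: [[-0.973, 0.232, 0.003], [0.232, 0.973, 0.001], [-0.003, 0.002, -1.0]]
wrist_force: [0.8, -0.3, -6.5]
gripper_width: 0.571
```

Request:
play_rows:
  commands:
    - [[0,0,0,0,0,0,1],[0,0,0,0,0,0,1],[0,0,0,0,0,0,1]]

```text
time_s: 23.55
tcp_pos: [0.4723, -0.0785, 0.1491]
ee_rot: [[-0.973, 0.232, -0.003], [0.232, 0.973, -0.0], [0.003, -0.001, -1.0]]
wrist_force: [-1.2, 0.1, -6.7]
gripper_width: 0.576
```

```bash
python3 -c "
from h import *
st();avg()"
```

```text
t 23.55 tcp [ 0.4723 -0.0785  0.1491] yaw_y 76.56 z [-3.3e-03 -2.0e-04 -1.0e+00] F [-1.16  0.14 -6.72] My -0.0502 M [-0.019 -0.047 -0.012] w 0.5765 j [  10.   12.  -26.   -0.  -53. -113.]
My avg -0.0565 sd 0.0259
```

Request:
play_rows:
  commands:
    - [[0.0195,-0.0046,0,0,0,0,1],[0.0195,-0.0046,0,0,0,0,1],[-0.0195,0.0046,0,0,0,0,1],[-0.0195,0.0046,0,0,0,0,1],[0.0195,-0.0046,0,0,0,0,1]]

```text
time_s: 24.35
tcp_pos: [0.4857, -0.0827, 0.1496]
ee_rot: [[-0.973, 0.232, -0.009], [0.232, 0.973, 0.001], [0.009, -0.001, -1.0]]
wrist_force: [1.6, 1.3, -5.0]
gripper_width: 0.573
```

Request:
play_rows:
  commands:
    - [[0,0,0,0,0,0,1],[-0.039,0.0092,0,0,0,0,1],[-0.039,0.0092,0,0,0,0,1],[-0.0195,0.0046,0,0,0,0,1],[-0.0195,0.0046,0,0,0,0,1]]

```text
time_s: 24.85
tcp_pos: [0.4757, -0.0785, 0.1513]
ee_rot: [[-0.973, 0.231, 0.004], [0.231, 0.973, -0.0], [-0.004, 0.001, -1.0]]
wrist_force: [0.1, 0.8, -6.0]
gripper_width: 0.574
```

Request:
play_rows:
  commands:
    - [[0,0,0,0.028,0.117,0,1],[0,0,0,0.0485,0.204,0,1],[0,0,0,0.0485,0.204,0,1],[0,0,0,0.0485,0.204,0,1],[0,0,0,0.0485,0.204,0,1]]

```text
time_s: 25.35
tcp_pos: [0.4724, -0.0783, 0.1505]
ee_rot: [[-0.951, 0.232, -0.202], [0.227, 0.973, 0.048], [0.208, -0.0, -0.978]]
wrist_force: [-0.5, -0.9, -6.0]
gripper_width: 0.572
```

Request:
play_rows:
  commands:
    - [[0,0,0,0,0,0,1],[0,0,0,-0.028,-0.117,0,1],[0,0,0,-0.0485,-0.204,0,1],[0,0,0,-0.0485,-0.204,0,1],[0,0,0,-0.0485,-0.204,0,1]]

```text
time_s: 25.85
tcp_pos: [0.4727, -0.0782, 0.1512]
ee_rot: [[-0.973, 0.231, -0.0], [0.231, 0.973, 0.0], [0.0, 0.0, -1.0]]
wrist_force: [0.7, -0.3, -5.8]
gripper_width: 0.573
```

Request:
play_rows:
  commands:
    - [[0,0,0,0,0,0,1],[0,0,0,0,0,0,1],[0,0,0,0,0,0,1]]

```text
time_s: 26.15
tcp_pos: [0.4739, -0.0784, 0.1503]
ee_rot: [[-0.973, 0.232, -0.001], [0.232, 0.973, 0.0], [0.001, -0.0, -1.0]]
wrist_force: [-0.2, -0.4, -6.7]
gripper_width: 0.572
```

```bash
python3 -c "
from h import *
st();avg()"
```

```text
t 26.15 tcp [ 0.4739 -0.0784  0.1503] yaw_y 76.56 z [-6.e-04  0.e+00 -1.e+00] F [-0.19 -0.43 -6.7 ] My 0.0019 M [-0.022  0.007  0.012] w 0.5717 j [  10.   12.  -25.   -0.  -53. -113.]
My avg -0.0014 sd 0.0344
```

Request:
play_rows:
  commands:
    - [[0,0,0,-0.028,-0.117,0,1],[0,0,0,-0.0485,-0.204,0,1],[0,0,0,-0.0485,-0.204,0,1],[0,0,0,-0.0485,-0.204,0,1],[0,0,0,-0.0485,-0.204,0,1]]

```text
time_s: 26.95
tcp_pos: [0.4754, -0.0781, 0.1516]
ee_rot: [[-0.951, 0.232, 0.204], [0.227, 0.973, -0.048], [-0.21, 0.001, -0.978]]
wrist_force: [1.3, -0.7, -4.7]
gripper_width: 0.57
```

Request:
play_rows:
  commands:
    - [[0,0,0,0,0,0,1],[0,0,0,0.028,0.117,0,1],[0,0,0,0.0485,0.204,0,1],[0,0,0,0.0485,0.204,0,1],[0,0,0,0.0485,0.204,0,1]]

```text
time_s: 27.45
tcp_pos: [0.4741, -0.0786, 0.1501]
ee_rot: [[-0.972, 0.233, 0.001], [0.233, 0.972, -0.0], [-0.001, 0.0, -1.0]]
wrist_force: [-1.0, 0.4, -6.3]
gripper_width: 0.573
```

Request:
play_rows:
  commands:
    - [[0,0,0,0,0,0,1],[0,0,0,0,0,0,1],[0,0,0,0,0,0,1]]

```text
time_s: 27.75
tcp_pos: [0.4727, -0.0783, 0.1507]
ee_rot: [[-0.973, 0.232, 0.0], [0.232, 0.973, -0.0], [-0.0, -0.0, -1.0]]
wrist_force: [-0.3, 0.0, -5.4]
gripper_width: 0.575
```

```bash
python3 -c "
from h import *
st();avg()"
```

```text
t 27.75 tcp [ 0.4727 -0.0783  0.1507] yaw_y 76.61 z [ 3.e-04 -1.e-04 -1.e+00] F [-0.29  0.02 -5.35] My 0.0143 M [-0.044  0.025 -0.017] w 0.5751 j [  10.   12.  -25.    0.  -53. -113.]
My avg -0.0246 sd 0.0253
```

The right module's moment stayed at about zero (0.00 and -0.02), so it is sound and the middle one is the rattler. I return the right module and go back to the middle.

Request:
play_rows:
  commands:
    - [[0,0,-0.025,0,0,0,1],[0,0,-0.055,0,0,0,1],[0,0,-0.085,0,0,0,1],[0,0,-0.1,0,0,0,1],[0,0,-0.107,0,0,0,1]]

```text
time_s: 28.55
tcp_pos: [0.4725, -0.0786, 0.042]
ee_rot: [[-0.973, 0.232, -0.003], [0.232, 0.973, -0.001], [0.003, -0.001, -1.0]]
wrist_force: [0.5, -0.3, -5.8]
gripper_width: 0.57
```

Request:
play_rows:
  commands:
    - [[0,0,-0.006,0,0,0,1],[0,0,-0.012,0,0,0,1],[0,0,-0.018,0,0,0,1],[0,0,-0.022,0,0,0,1],[0,0,-0.023,0,0,0,1]]

```text
time_s: 29.05
tcp_pos: [0.4734, -0.0784, 0.0208]
ee_rot: [[-0.973, 0.232, -0.0], [0.232, 0.973, -0.0], [0.0, -0.0, -1.0]]
wrist_force: [-3.2, 1.6, 2.4]
gripper_width: 0.572
```

Request:
play_rows:
  commands:
    - [[0,0,0,0,0,0,1],[0,0,0,0,0,0,0],[0,0,0,0,0,0,0],[0,0,0,0,0,0,0],[0,0,0,0,0,0,0]]

```text
time_s: 29.55
tcp_pos: [0.4739, -0.0784, 0.021]
ee_rot: [[-0.973, 0.232, 0.001], [0.232, 0.973, 0.0], [-0.001, 0.0, -1.0]]
wrist_force: [-0.2, 0.4, -1.2]
gripper_width: 0.852
```

Request:
play_rows:
  commands:
    - [[0,0,0,0,0,0,0],[0,0,0,0,0,0,0],[0,0,0.02,0,0,0,0],[0,0,0.06,0,0,0,0],[0,0,0.1,0,0,0,0]]

```text
time_s: 30.05
tcp_pos: [0.4727, -0.0785, 0.1212]
ee_rot: [[-0.973, 0.232, -0.002], [0.232, 0.973, -0.0], [0.002, -0.001, -1.0]]
wrist_force: [0.0, 0.4, 0.3]
gripper_width: 1.0
```

Request:
play_rows:
  commands:
    - [[0.004,0.018,0.01,0,0,0,0],[0.013,0.055,0.01,0,0,0,0],[0.021,0.09,0.01,0,0,0,0],[0.026,0.109,0.01,0,0,0,0],[0.026,0.109,0.01,0,0,0,0]]

```text
time_s: 30.55
tcp_pos: [0.5001, 0.0326, 0.1306]
ee_rot: [[-0.973, 0.229, 0.001], [0.229, 0.973, 0.0], [-0.001, 0.0, -1.0]]
wrist_force: [-0.3, -0.2, -0.2]
gripper_width: 0.995
```

```bash
python3 -c "
from h import *
r.capture('side'); st()
mods(r.capture('top'))
W=world(r.capture('side'))
c=r.capture('side'); W=world(c); Z=W[...,2]
m=(Z>.05)&(Z<.075)&(W[...,0]>.38)&(W[...,0]<.62)&(W[...,1]>-.15)&(W[...,1]<.21)
n,l,s,ce=cv2.connectedComponentsWithStats(m.astype(np.uint8))
for i in range(1,n):
    if s[i,4]>150:
        p=W[l==i]; print('side',ce[i].round(),s[i,4],[np.round(x,1) for x in cv2.minAreaRect((p[:,:2]*1000).astype(np.float32))],np.median(p[:,2]).round(4))
"
```

```text
t 30.6 tcp [0.4993 0.0315 0.1304] yaw_y 76.7 z [-3.e-04 -1.e-04 -1.e+00] F [-0.94 -0.13 -0.24] My -0.007 M [-0.06   0.007  0.047] w 1.0014 j [  22.   15.  -24.   -0.  -50. -126.]
mod [350. 267.] 1203 [array([473.3, -79.8]), array([ 50.2, 124.7]), np.float64(76.0)] z 0.0571
mod [247. 250.] 445 [array([486.4, 147.1]), array([50.8, 46.1]), np.float64(76.3)] z 0.057
mod [295. 263.] 579 [array([464.6,  38. ]), array([50.8, 52.4]), np.float64(76.5)] z 0.0568
side [295. 212.] 492 [array([518.5, 137.4]), array([ 60.7, 118.8]), np.float64(72.6)] 0.0594
side [317. 233.] 616 [array([499. ,  31.3]), array([ 57.8, 128.6]), np.float64(78.2)] 0.0591
side [338. 257.] 718 [array([472.3, -77.4]), array([ 57.4, 127.2]), np.float64(76.0)] 0.0591
```

All three are seated to within 1 mm of where they started. I grip the middle one and take it to the pad.

Request:
play_rows:
  commands:
    - [[0,-0.001,-0.025,0,0,0,0],[0,-0.001,-0.06,0,0,0,0],[0,-0.001,-0.09,0,0,0,0],[0,-0.001,-0.105,0,0,0,0],[0,-0.001,-0.11,0,0,0,0]]

```text
time_s: 31.25
tcp_pos: [0.4978, 0.0281, 0.0188]
ee_rot: [[-0.972, 0.234, -0.004], [0.234, 0.972, -0.001], [0.004, -0.002, -1.0]]
wrist_force: [0.2, 0.2, -0.1]
gripper_width: 0.995
```

Request:
play_rows:
  commands:
    - [[0,0,0,0,0,0,0],[0,0,0,0,0,0,1],[0,0,0,0,0,0,1],[0,0,0,0,0,0,1],[0,0,0,0,0,0,1]]

```text
time_s: 31.75
tcp_pos: [0.4997, 0.0298, 0.0212]
ee_rot: [[-0.973, 0.232, 0.001], [0.232, 0.973, 0.001], [-0.001, 0.001, -1.0]]
wrist_force: [-0.3, 0.7, -0.1]
gripper_width: 0.723
```

Request:
play_rows:
  commands:
    - [[0,0,0,0,0,0,1],[0,0,0,0,0,0,1],[0,0,0,0,0,0,1],[0,0,0.01,0,0,0,1],[0,0,0.03,0,0,0,1]]

```text
time_s: 32.25
tcp_pos: [0.4964, 0.0287, 0.0487]
ee_rot: [[-0.972, 0.233, -0.008], [0.233, 0.972, -0.002], [0.007, -0.004, -1.0]]
wrist_force: [-0.7, -1.2, -6.8]
gripper_width: 0.568
```

Request:
play_rows:
  commands:
    - [[0,0,0.025,0,0,0,1],[0,0,0.055,0,0,0,1],[0,0,0.08,0,0,0,1],[0,0,0.09,0,0,0,1],[0,0,0.09,0,0,0,1]]

```text
time_s: 32.75
tcp_pos: [0.4992, 0.0296, 0.1411]
ee_rot: [[-0.973, 0.233, 0.001], [0.233, 0.973, 0.001], [-0.001, 0.001, -1.0]]
wrist_force: [-0.3, 0.3, -7.2]
gripper_width: 0.568
```

Request:
play_rows:
  commands:
    - [[0.01,-0.003,0,0,0,0,1],[0.03,-0.008,0,0,0,0,1],[0.055,-0.014,0,0,0,0,1],[0.08,-0.021,0,0,0,0,1],[0.105,-0.028,0,0,0,0,1]]

```text
time_s: 33.25
tcp_pos: [0.6046, 0.0009, 0.1375]
ee_rot: [[-0.973, 0.232, -0.005], [0.232, 0.973, -0.001], [0.004, -0.002, -1.0]]
wrist_force: [-0.1, 0.0, -6.4]
gripper_width: 0.579
```

Request:
play_rows:
  commands:
    - [[0.025,-0.006,0,0,0,0,1],[0.05,-0.013,0,0,0,0,1],[0.072,-0.019,0,0,0,0,1],[0.086,-0.023,0,0,0,0,1],[0.093,-0.024,0,0,0,0,1]]

```text
time_s: 33.75
tcp_pos: [0.6976, -0.0234, 0.1363]
ee_rot: [[-0.972, 0.233, -0.005], [0.233, 0.972, -0.001], [0.005, -0.002, -1.0]]
wrist_force: [-0.3, 0.2, -7.2]
gripper_width: 0.574
```

Request:
play_rows:
  commands:
    - [[0,0,0,0,0,0,1],[0,0,0,0,0,0,1],[0,0,0,0,0,0,1],[0,0,0,0,0,0,1],[0,0,0,0,0,0,1]]

```text
time_s: 34.25
tcp_pos: [0.697, -0.0221, 0.141]
ee_rot: [[-0.973, 0.232, 0.0], [0.232, 0.973, 0.0], [-0.0, 0.0, -1.0]]
wrist_force: [0.2, -0.9, -6.7]
gripper_width: 0.573
```

```bash
python3 -c "
from h import *
st(); avg()
c=r.capture('top'); mods(c); s=r.capture('side')
save('chk6',np.hstack([cv2.resize(s['image'][130:330,220:420],(400,400)),cv2.resize(c['image'][120:320,220:420],(400,400))]))
W=world(c); m=(W[...,2]>.16)&(W[...,2]<.21)&(W[...,0]>.6)&(W[...,0]<.8)&(abs(W[...,1])<.1)
p=W[m]; print(len(p))
W=world(s);Z=W[...,2]; n=np.array([.973,-.231]); q=(W[...,:2]-[.697,-.021])@n; k=(abs(W[...,1]+.02)<.07)&(abs(q)<.075)&(Z>.1)&(Z<.21)
for a in np.arange(-.07,.07,.02):
    z=Z[k&(q>a)&(q<a+.02)]; print(round(a,2),len(z),(np.percentile(z,[1,50,99]).round(4) if len(z) else ''))
"
```

```text
t 34.25 tcp [ 0.697  -0.0221  0.141 ] yaw_y 76.6 z [ 3.e-04  2.e-04 -1.e+00] F [ 0.15 -0.93 -6.71] My -0.093 M [-0.092 -0.074 -0.008] w 0.5729 j [  11.   32.    6.   -0.  -63. -115.]
My avg -0.1028 sd 0.0082
mod [350. 265.] 1350 [array([473.2, -79.4]), array([ 50.3, 124.4]), np.float64(76.4)] z 0.0571
781
-0.07 260 [0.1249 0.1586 0.1808]
-0.05 165 [0.1282 0.1758 0.1837]
-0.03 198 [0.1285 0.1764 0.1965]
-0.01 115 [0.1289 0.1748 0.2089]
0.01 30 [0.1252 0.1374 0.1944]
0.03 36 [0.1276 0.1397 0.1522]
0.05 22 [0.1297 0.1397 0.1507]
0.07 0
```

View pics/chk6.png

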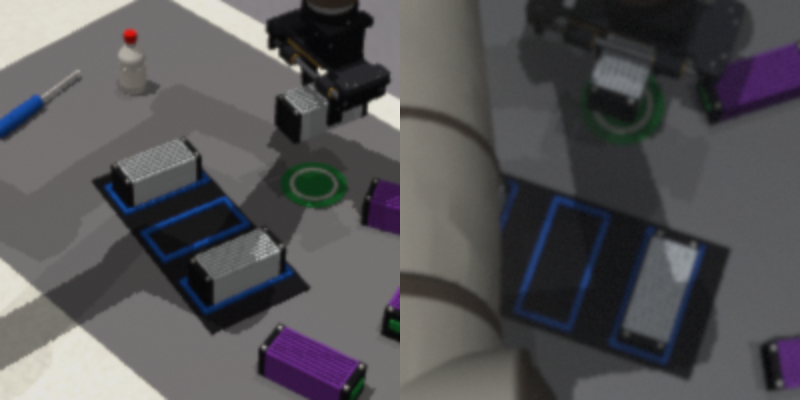

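The middle module is held level over the pad, with its underside at about 0.127 m along its length. The left and right modules are in their nests. The moment is -0.10 N m, which fits the core lying at the -x end. I hand the job in.

```bash
python3 -c "
from h import *
print(r.finish_job())"
```

```text
the job is handed in; nothing more can be done
None
```

I shook and tilted all three modules from left to right and put each back in its nest. The middle one rattles, and I handed the job in while holding it over the green pad; no verdict was reported.

- **Which one rattles:** I tilted each module 12° both ways and read the moment about its y axis once level again.

| Module | After +x end down (N m) | After -x end down (N m) | Result |
|---|---|---|---|
| Left | -0.08 | 0.00 | sound |
| Middle | +0.06 | -0.14 | loose core |
| Right | 0.00 | -0.02 | sound |

- **How sure this is:** The left values are single noisy readings, and their small change has the wrong sign for a rolling core. The middle and right values are averages of six. When I picked the middle one up again it read -0.10 N m, which fits the core still lying at the -x end.
- **Final hold:** At the last check the tool was at (0.697, -0.022), against the pad centre at (0.697, -0.021). The module's centre was about 0.15 m up. Its underside read 0.125 to 0.130 m along its length, so it was level.
- **The other two:** The right module's top was at 0.057 m and its centre within 1 mm of where it started. The arm hid most of the left one from the top camera at the end. It was seated in the side view, and its top had measured 0.057 m just before.
- **Bystanders:** The arm did not go near the screwdriver, circuit board or bottle.
- **Side push:** When the middle module went back into its nest the wrist force reached about 17 N. It then measured as fully seated.
- **Time:** The run took about 34.6 s of the 72 s allowed.

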